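Slide the padded board under the press bridge

ROBOT

A 6-joint arm with a two-finger parallel gripper is mounted at the origin on a cart in front of the work surface, level with it; the furniture and walls round the work are solid. World frame = base frame: x ahead of the robot, y to its left, z up, the work surface at z = 0. Lengths are in mm, angles in rad, forces in N, time in s.
With the tool pointing down it reaches from about 300 to 750 mm from the base axis. Payload 8.5 kg.
Tool frame: the origin (TCP) lies midway between the tips of the shut fingers; the grasp point (between the pads) lies 19 mm behind it; z points along the fingers, x is the direction in which the jaws open and shut, and the axes are right-handed (so a half turn about z gives the same grasp; the last joint's range is limited). The gripper opens to 85 mm and grips with 20 to 120 N. Pads are 22 mm wide; open, the fingers measure 114 mm over their backs; the gripper's body (76 mm by 85 mm) begins 54 mm behind the grasp point. The pads swing forward as they close: fully open they stand 13 mm farther back than shut.
Start: joints at [0.906, 0.381, 1.297, -0, 1.464, -0.215], TCP at [239.121, 495.279, 231.322] pointing down, gripper open.
Joint ranges: [-3.11, 3.11], [-0.89, 2.33], [0.22, 2.48], [-1.42, 4.56], [0.17, 2.85], [-2.88, 2.88]. Speed limits (rad/s): [2.39, 2.39, 3.14, 3.14, 3.14, 3.14].

INTERFACE

Orientations are given as a rotation vector (axis times angle).
In Python, from rig import robot gives the robot as it stands. The module is installed in compiled form; this text tells all that it offers.
- The arm moves only by the tool servo_tool, never from a script. Its arguments are lists of equal length, an entry for each row: "linear": the shift along the tool's x, y, z in m, a list of three; "turn": the turn, a rotation vector about the tool's x, y, z in rad, a list of three; "claw": the closure in counts, from 0 (fully open) to 255 (shut). In form: {"linear": [[tx, ty, tz], ...], "turn": [[wx, wy, wz], ...], "claw": [claw, ...]}. A call has 1 to 12 rows; each row shifts and turns the pose as measured when the row begins, along the tool's axes as they then stand; what a row does not reach is not made up. A row lasts 1/8 s, in which the tool goes at most 62.5 mm and 10.7 degrees, less where a joint would pass 70% of its speed; a pose out of reach is approached as far as the arm can. A call is refused whole if a number of a shift passes 0.0625 or a number of a turn 0.188, either way. A call with a gripper value outside its range is refused whole. The fingers move at their own pace and stop on an object; "force" is the grip in N (left out, the last holds). Time passes only in rows, so rows that do not move let the fingers close. It gives the time, the measured TCP pose, the force and the opening at its end, in the units of the state.
- robot.observe(): the state, without advancing time (a new reading comes with each control period).
- robot.grab_frame(name): name is "scene" or "top"; returns the picture (420x560x3 uint8, blue, green, red); there is no depth.
- robot.calibration(name): a dict with "intrinsics" (3x3 intrinsics, pixels), "dist" ([k1, k2, p1, p2, k3] as OpenCV has them; the pictures are not rectified), "R" (3x3) and "t" (3): a world point X has camera coordinates R X + t. Camera axes: x right, y down, z forward; pixel columns grow to the right and rows downward; lengths in mm; the calibration is good to about 2 mm. A picture is of the moment at which its call begins. calibration takes no time and is no camera call.
- robot.close_job(): hands the job in, once; it reports no verdict.
The state is a dict: "t": time; "joint_positions": joint angles; "joint_velocities": joint speeds; "effort": joint torques, N m; "eef_pos": TCP position; "tcp_rot": TCP orientation; "contact_force": force on the tool from outside, world axes, zero at the start; "ft_torque": the same for the moment, N m; "width": opening from 0.0 (shut) to 1.0 (fully open).
Only numpy, scipy, OpenCV 4.12 (cv2) and the standard library are available. Lean on these libraries where they do the work, as an engineer would, in place of code of your own. Each camera call takes 0.05 s, during which the arm holds its last target. There are 200 camera calls.

TASK

Push the white board, with the cork pad lying on it, along the worktop and under the low press bridge from its open side until the board's leading end lies squarely against the stop rail at the back. Push on the board alone with the fingertips: never lift, tip or carry it, do not touch the pad, and let the pad ride along without shifting on the board. Leave the other things on the worktop where they are, and finish with the hand clear.

Things in the scene. Friction and masses are not known exactly. Their poses are not given: they have to be found in the camera images.
- bridge: Small press bridge, fixed to the worktop, no moving parts. Origin: on the worktop right below the press foot. Its x axis is the way in, from the open side to the stop rail; z up. Aluminium side rails, 14 mm high, inner faces at y = -57 and +57 mm, outer at 81 mm, run from x = -39 mm (rounded ends) back to the stop rail. No floor plate: the board slides on the worktop between the rails.
- stop_face (a point): Middle of the face of the stop rail (aluminium bar, 14 mm high, joining the side rails), 7 mm above the worktop, 80 mm along x from the bridge's origin; axes as the bridge's.
- press_foot (a point): Centre of the underside of the round steel press foot (40 mm wide), 36 mm above the worktop. It hangs below the light wooden beam on two posts (48 mm along the bridge's x, 164 mm along y, underside 42 mm, top 64 mm above the worktop). A black knob above ends 105 mm above the worktop. Axes as the bridge's.
- board: Loose white board, 160 mm along its x, 90 mm along y, 10 mm thick, 0.18 to 0.35 kg, flat on the worktop. Origin: centre of its underside. At first its x is within 0.25 rad of the bridge's x, its centre 240 to 270 mm before the bridge's origin and up to 35 mm to either side of the bridge's x axis. Seated, its origin meets the bridge's, with 12 mm free on either side.
- pad: Loose brown cork pad, 56 x 80 x 20 mm, flat on the middle of the board, its 80 mm side (its y axis) along the board's x axis; its top is 30 mm above the worktop, 6 mm below the height of the press foot's underside. Held by friction only. Origin: centre of its underside.
- ochre_jar: Bystander: glass jar with a black lid and pale yellow powder, 52 mm wide, 62 mm high; loose. Origin: centre of its underside.
- blue_jar: Bystander: glass jar with a white lid and blue powder, 48 mm wide, 58 mm high; loose. Origin: centre of its underside.
- leather: Bystander: brown leather-covered sanding block, 41 x 62 x 22 mm; loose. Origin: centre of its underside.
- tape: Bystander: roll of cream masking tape lying flat, 94 mm wide, 19 mm high; loose. Origin: centre of its underside.
- thread_spool: Bystander: wooden spool of thread, standing, 39 mm wide, 58 mm high; loose. Origin: centre of its underside.
- wax_block: Bystander: yellow block of beeswax, 40 x 55 x 18 mm; loose. Origin: centre of its underside.
Mind the look-alikes: they are no part of the job. Of the things like the bridge, leave any that is pink; of the rest the larger one is meant.

How it is judged (in metres and radians):
At the end, for the whole second after the job is handed in: The board lies flat and at rest on the worktop between the side rails under the bridge, its leading end within 5 mm of the stop rail and square to it within 0.05 rad; the cork pad lies flat on it, within 12 mm of the board's middle along each of the board's axes (x of board in the frame of bridge between -0.005 and 0.004 m and y of board in the frame of bridge between -0.014 and 0.014 m and angle between the x axis of board and the x axis of bridge, either way round below 0.05 rad and angle between each of board, pad's own z axis and vertical below 0.03 rad and height (world z) of board below 0.003 m and x of pad in the frame of board between -0.012 and 0.012 m and y of pad in the frame of board between -0.012 and 0.012 m and linear speed of each of board, pad below 0.01 m/s); the robot touches nothing.
It fails at once if the board is lifted off the worktop by more than 5 mm or tipped by more than 0.08 rad (height (world z) of board above 0.005 m or angle between board's own z axis and vertical above 0.08 rad).
It fails at once if the pad is tipped by more than 0.12 rad, or shifts by more than 15 mm from the board's middle (angle between pad's own z axis and vertical above 0.12 rad or horizontal distance between pad and board above 0.015 m).
It fails at once if the robot touches the pad (contact force between the arm and pad above 0.3 N).
It fails at once if the fingers touch the pad (contact force between the fingers and pad above 0.3 N).
It fails at once if a bystander is moved by more than 20 mm (distance of any of ochre_jar, blue_jar, leather, tape, thread_spool, wax_block from where it was at the start of the episode above 0.02 m).
It also fails if it takes over 72 s, if anything falls off the work surface, if the arm or the gripper's body presses on something with over 40 N, if the wrist force passes 120 N, or if a joint passes its speed limit or range.

## Working session

There is one attempt and no reset: what is moved stays moved. The work goes in short steps, Python scripts to look and compute and a tool call to move; the robot and the scene stay as the last step left them, time stands still between calls to the robot, and variables do not carry over. Pictures are saved under pics/ and viewed, about 8 in all and at most 12, crops included, and the job is handed in when it is done.

Besides the shell and the picture viewer there is one more tool, called after "Request:" as name(argument=value, ...) on one line, values as JSON. servo_tool: Moves the arm, as the interface text tells. Its arguments: {"type":"object","properties":{"linear":{"type":"array"},"turn":{"type":"array"},"claw":{"type":"array"},"force":{"type":"number"}},"required":["linear","turn","claw"]}

```bash
mkdir -p pics
cat > h.py <<'E'
import numpy as np, cv2
from rig import robot
def ray(name,uv,z):
    c=robot.calibration(name);K=np.array(c["intrinsics"],float);R=np.array(c["R"],float);t=np.array(c["t"],float).ravel()
    uv=np.array(uv,float).reshape(-1,1,2)
    n=cv2.undistortPoints(uv,K,np.array(c["dist"],float)).reshape(-1,2)
    d=np.c_[n,np.ones(len(n))]@R; o=-R.T@t
    return o+d*((z-o[2])/d[:,2])[:,None]
def proj(name,X):
    c=robot.calibration(name);R=np.array(c["R"],float);t=np.array(c["t"],float).ravel()
    return cv2.projectPoints(np.array(X,float).reshape(-1,1,3),cv2.Rodrigues(R)[0],t,np.array(c["intrinsics"],float),np.array(c["dist"],float))[0].reshape(-1,2)
E
python3 - <<'E'
from h import *
for n in("top","scene"):
    f=robot.grab_frame(n); cv2.imwrite(f"pics/{n}0.png",f)
    c=robot.calibration(n); print(n,-np.array(c["R"]).T@np.array(c["t"]).ravel(),np.array(c["R"]).round(2).tolist())
print(robot.observe())
E
```

```text
top [ 371.3933137   -97.08466941 1340.15753218] [[-0.01, -1.0, -0.02], [-0.99, 0.01, -0.15], [0.15, 0.02, -0.99]]
scene [-333.71052457 -539.93261733  797.29048493] [[0.44, -0.9, -0.02], [-0.54, -0.25, -0.81], [0.72, 0.36, -0.59]]
{'t': 0.1, 'joint_positions': array([ 9.05719075e-01,  3.81119041e-01,  1.29814257e+00,  2.17838529e-05,
        1.46358247e+00, -2.15273541e-01]), 'joint_velocities': array([-0.00063727, -0.00144886, -0.00039305, -0.00027694, -0.00054002,
       -0.00083449]), 'effort': array([ 2.91518729e-03, -4.49214363e+01, -2.31660247e+01, -1.74772722e-04,
        3.60232698e-03,  1.29720920e-04]), 'eef_pos': array([238.96005404, 495.09965999, 230.79296048]), 'tcp_rot': array([ 2.66056194e+00,  1.66987378e+00, -1.86102083e-03]), 'contact_force': array([0.62799134, 0.47100513, 0.58192799]), 'ft_torque': array([0.01133462, 0.02402588, 0.01934765]), 'width': 1.003123988975274}
```

View pics/top0.png

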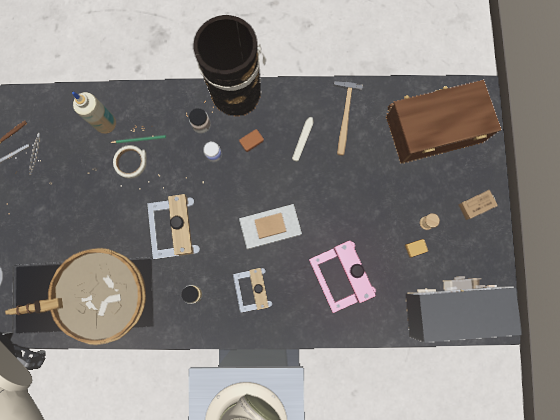

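View pics/scene0.png

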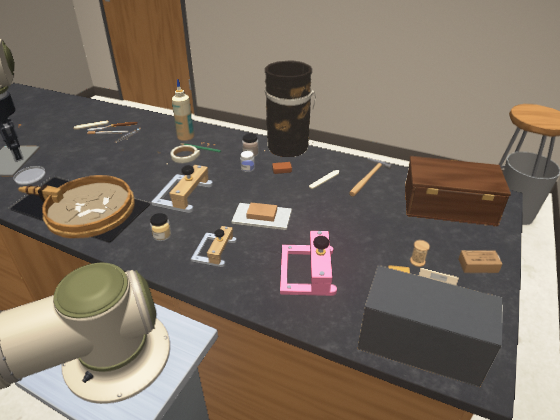

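The top view shows three bridge-like things: wooden large at (172,226), wooden small at (253,290) and pink at (343,275). Pink is excluded and (172,226) is the larger of the other two, so it is the target. Its open side faces right, towards the board at (270,226), and its stop rail is at (153,230). I'll check this in one enlarged crop and measure the board.

Run:
```python
from h import *
t=cv2.imread("pics/top0.png");s=cv2.imread("pics/scene0.png")
a=cv2.resize(t[185:265,140:310],None,fx=4.5,fy=4.5,interpolation=cv2.INTER_CUBIC)
b=cv2.resize(s[160:230,145:300],None,fx=3.4,fy=3.4,interpolation=cv2.INTER_CUBIC)
o=np.zeros((a.shape[0]+b.shape[0],a.shape[1],3),np.uint8);o[:360]=a;o[360:,:b.shape[1]]=b
cv2.imwrite("pics/crop1.png",o)
hsv=cv2.cvtColor(t,cv2.COLOR_BGR2HSV)
def rect(m,z,nm):
    c=max(cv2.findContours(m,0,1)[0],key=cv2.contourArea)[:,0]+[230,195]
    w=ray("top",c,z)[:,:2].astype(np.float32); r=cv2.minAreaRect(w);print(nm,r)
roi=hsv[195:260,230:310]
m=((roi[...,2]>140)).astype(np.uint8);m=cv2.morphologyEx(m,cv2.MORPH_CLOSE,np.ones((3,3)))
rect(m,10,"board")
p=((roi[...,1]>70)&(roi[...,2]>110)).astype(np.uint8);p=cv2.morphologyEx(p,cv2.MORPH_OPEN,np.ones((3,3)))
rect(p,30,"pad")
```

```text
board ((542.4149780273438, -70.38609313964844), (90.38667297363281, 161.2346649169922), 14.413863182067871)
pad ((540.951904296875, -70.62142944335938), (53.18534851074219, 75.69451904296875), 14.317102432250977)
```

View pics/crop1.png

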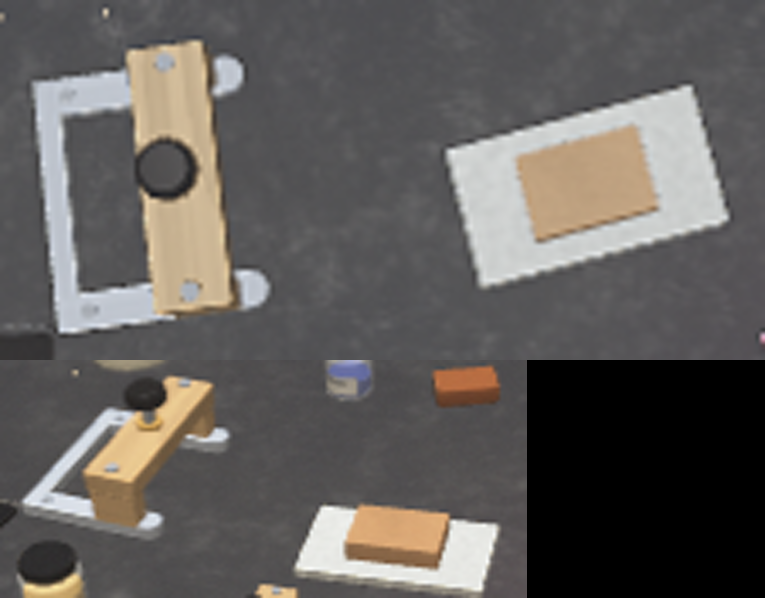

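The crop confirms the match. The large wooden bridge opens to the right, with rail ends at crop (243,75) and (268,288), and the stop rail's inner face runs (62,116)–(78,293). The white board with the cork pad lies just in front of the opening. Next I'll compute the bridge pose.

Run:
```python
from h import *
def cp(p,z): p=np.array(p,float); return ray("top",(p+.5)/4.5-.5+[140,185],z)[:,:2]
B=[(-24,82),(24,82),(24,-82),(-24,-82)]
# bridge x -> image left (+y), bridge y -> image down (-x)
pts=[((62,116),14,(80,-57)),((78,293),14,(80,57)),((33,83),14,None),((61,332),14,None),
((127,50),64,(24,-82)),((203,40),64,(-24,-82)),((233,304),64,(-24,82)),((157,313),64,(24,82)),((243,75),14,(-39,-69)),((268,288),14,(-39,69))]
W=np.array([cp([p],z)[0] for p,z,_ in pts]);print(W.round(1).tolist())
i=[k for k,p in enumerate(pts) if p[2]]
L=np.array([pts[k][2] for k in i],float);w=W[i]
lc=L-L.mean(0);wc=w-w.mean(0)
th=np.arctan2((lc[:,0]*wc[:,1]-lc[:,1]*wc[:,0]).sum(),(lc*wc).sum())
R=np.array([[np.cos(th),-np.sin(th)],[np.sin(th),np.cos(th)]]);o=w.mean(0)-R@L.mean(0)
print("bridge",o,np.degrees(th),"res",(w-(L@R.T+o)).round(1).tolist())
b=R.T@(np.array([542.4,-70.4])-o);print("board in bridge",b,"ang",104.4-np.degrees(th))
print(robot.calibration("top")["intrinsics"])
```

```text
[[590.6, 263.1], [477.6, 250.0], [612.2, 282.4], [453.2, 260.3], [622.9, 210.1], [628.4, 163.1], [466.0, 142.2], [461.0, 188.4], [615.4, 147.2], [479.5, 129.6]]
bridge [543.93931608 176.54211514] 97.12726687116492 res [[-0.0, 0.1], [0.1, 1.2], [0.5, -0.4], [0.1, 0.2], [0.4, -0.3], [1.4, -1.8], [-1.9, 0.8], [-0.8, 0.4]]
board in bridge [-244.84300574   32.16644622] ang 7.272733128835085
[[472.90935553   0.         271.10782198]
 [  0.         472.90935553 216.66770754]
 [  0.           0.           1.        ]]
```

Board in bridge frame: (-245, +32) mm at +0.127 rad. The plan has two steps:
1. With the fingers apart, push the near long side sideways to centre and square the board.
2. Push straight in from the rear end.

```bash
cat >> h.py <<'E'
from scipy.spatial.transform import Rotation as Ro
def plan(x,y,z,phi,n):
    """rows from the present pose to world x,y,z, tool x at phi (deg)"""
    s=robot.observe();R=Ro.from_rotvec(s["tcp_rot"]);p=s["eef_pos"]
    X=R.as_matrix()[:,0];f0=np.degrees(np.arctan2(X[1],X[0]))
    dphi=(phi-f0+180)%360-180
    d=(np.array([x,y,z])-p)/n/1000
    print("now",p.round(1),"phi",round(f0,2),"tilt",R.as_matrix()[:,2].round(4),"F",s["contact_force"].round(1),"w",round(s["width"],3),"t",s["t"])
    L=[]
    for k in range(n):
        f=np.radians(f0+dphi*k/n);T=np.array([[np.cos(f),np.sin(f),0],[np.sin(f),-np.cos(f),0],[0,0,-1]])
        L.append((T.T@d).round(4).tolist())
    print("linear",L,"turn z",round(-np.radians(dphi)/n,4))
E
python3 -c "
from h import *
plan(476.5,-87.3,130,104.4,12)"
```

```text
now [239.  495.1 230.8] phi 64.23 tilt [-8.e-04 -1.e-03 -1.e+00] F [0.6 0.5 0.6] w 1.003 t 0.1
linear [[-0.0351, 0.0389, 0.0084], [-0.0373, 0.0368, 0.0084], [-0.0394, 0.0346, 0.0084], [-0.0413, 0.0322, 0.0084], [-0.0432, 0.0297, 0.0084], [-0.0448, 0.0272, 0.0084], [-0.0463, 0.0245, 0.0084], [-0.0477, 0.0218, 0.0084], [-0.0489, 0.0189, 0.0084], [-0.0499, 0.0161, 0.0084], [-0.0507, 0.0131, 0.0084], [-0.0514, 0.0101, 0.0084]] turn z -0.0584
```

Request:
servo_tool(linear=[[-0.035,0.039,0.008],[-0.037,0.037,0.008],[-0.039,0.035,0.008],[-0.041,0.032,0.008],[-0.043,0.03,0.008],[-0.045,0.027,0.008],[-0.046,0.0245,0.008],[-0.048,0.022,0.008],[-0.049,0.019,0.008],[-0.05,0.016,0.008],[-0.051,0.013,0.008],[-0.051,0.01,0.008]], turn=[[0,0,-0.058],[0,0,-0.058],[0,0,-0.058],[0,0,-0.058],[0,0,-0.058],[0,0,-0.058],[0,0,-0.058],[0,0,-0.058],[0,0,-0.058],[0,0,-0.058],[0,0,-0.058],[0,0,-0.058]], claw=[90,90,90,90,90,90,90,90,90,90,90,90])

```text
t: 1.6
eef_pos: [487.7, -100.5, 130.3]
tcp_rot: [-1.896, -2.503, 0.003]
contact_force: [-0.6, 0.1, 0.1]
width: 0.646
```

```bash
python3 -c "
from h import *
plan(476.5,-87.3,25,104.4,4)"
```

```text
now [ 487.7 -100.5  130.3] phi 105.74 tilt [-2.2e-03 -5.0e-04 -1.0e+00] F [-0.6  0.1  0.1] w 0.646 t 1.6
linear [[0.0039, -0.0018, 0.0263], [0.0039, -0.0018, 0.0263], [0.0039, -0.0018, 0.0263], [0.0039, -0.0019, 0.0263]] turn z 0.0058
```

Request:
servo_tool(linear=[[0.015,-0.008,0.02],[0,0,0.04],[0,0,0.04],[0,0,0]], turn=[[0,0,0.023],[0,0,0],[0,0,0],[0,0,0]], claw=[90,90,90,90])

```text
t: 2.1
eef_pos: [476.5, -92.1, 26.8]
tcp_rot: [-1.931, -2.476, 0.003]
contact_force: [0.5, -1.2, 0.8]
width: 0.642
```

Request:
servo_tool(linear=[[0,0,0.01],[0,0,0.007],[0,0,0.004],[0,0,0]], turn=[[0,0,0],[0,0,0],[0,0,0],[0,0,0]], claw=[90,90,90,90])

```text
t: 2.6
eef_pos: [478.3, -92.7, 7.7]
tcp_rot: [1.929, 2.474, -0.001]
contact_force: [-0.2, 0.5, 0.4]
width: 0.648
```

Run:
```python
from h import *
plan(476.5,-87.3,0,104.4,1)
f=robot.grab_frame("scene");cv2.imwrite("pics/s1.png",cv2.resize(f[150:260,180:320],None,fx=5,fy=5,interpolation=cv2.INTER_CUBIC))
```

```text
now [478.3 -92.7   7.7] phi 104.11 tilt [ 0.0026 -0.003  -1.    ] F [-0.2  0.5  0.4] w 0.648 t 2.6
linear [[0.0057, -0.0004, 0.0077]] turn z -0.0051
```

View pics/s1.png

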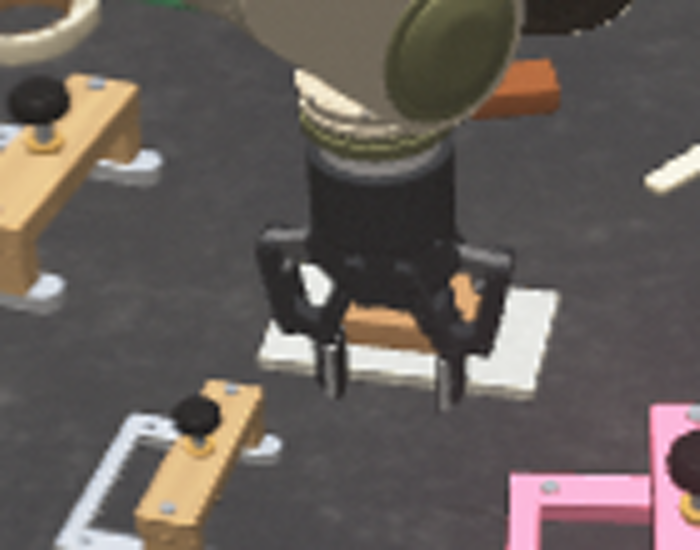

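The view shows both fingertips, at (330,390) and (447,400), in front of the board's near long side and still above the worktop. I'll lower them gently.

Request:
servo_tool(linear=[[0.005,0,0.003],[0,0,0.002],[0,0,0.002],[0,0,0]], turn=[[0,0,-0.005],[0,0,0],[0,0,0],[0,0,0]], claw=[90,90,90,90])

```text
t: 3.15
eef_pos: [477.3, -87.5, 0.8]
tcp_rot: [1.922, 2.479, -0.001]
contact_force: [0.3, 0.2, 0.4]
width: 0.644
```

Request:
servo_tool(linear=[[0,0,0.002],[0,0,0.001],[0,0,0]], turn=[[0,0,0],[0,0,0],[0,0,0]], claw=[90,90,90])

```text
t: 3.52
eef_pos: [477.3, -87.6, -2.4]
tcp_rot: [1.922, 2.479, -0.001]
contact_force: [0.3, 0.9, 0.5]
width: 0.645
```

Request:
servo_tool(linear=[[0,0,0.0015],[0,0,0]], turn=[[0,0,0],[0,0,0]], claw=[90,90])

```text
t: 3.78
eef_pos: [477.4, -87.7, -3.8]
tcp_rot: [1.922, 2.478, -0.001]
contact_force: [-0.3, 0.3, 1.0]
width: 0.647
```

Request:
servo_tool(linear=[[0,0,0.001],[0,0,0]], turn=[[0,0,0],[0,0,0]], claw=[90,90])

```text
t: 4.03
eef_pos: [477.5, -87.7, -3.8]
tcp_rot: [1.921, 2.478, -0.0]
contact_force: [-0.0, 0.1, -1.3]
width: 0.648
```

Request:
servo_tool(linear=[[0,0,0.001],[0,0,0]], turn=[[0,0,0],[0,0,0]], claw=[90,90])

```text
t: 4.28
eef_pos: [477.5, -87.7, -3.8]
tcp_rot: [1.921, 2.478, 0.0]
contact_force: [0.9, 0.5, -0.5]
width: 0.645
```

Request:
servo_tool(linear=[[0,0,-0.002],[0,0,0]], turn=[[0,0,0],[0,0,0]], claw=[90,90])

```text
t: 4.53
eef_pos: [477.5, -87.7, -1.9]
tcp_rot: [1.921, 2.478, 0.0]
contact_force: [0.6, 0.4, 0.7]
width: 0.646
```

Run:
```python
from h import *
plan(518.1,-68.5,-2,97.1,14)
```

```text
now [477.5 -87.7  -1.9] phi 104.43 tilt [ 0.0053 -0.004  -1.    ] F [0.6 0.4 0.7] w 0.646 t 4.525
linear [[0.0006, 0.0031, 0.0], [0.0006, 0.0031, 0.0], [0.0007, 0.0031, 0.0], [0.0007, 0.0031, 0.0], [0.0007, 0.0031, 0.0], [0.0007, 0.0031, 0.0], [0.0008, 0.0031, 0.0], [0.0008, 0.0031, 0.0], [0.0008, 0.0031, 0.0], [0.0009, 0.0031, 0.0], [0.0009, 0.0031, 0.0], [0.0009, 0.0031, 0.0], [0.0009, 0.0031, 0.0], [0.001, 0.0031, 0.0]] turn z 0.0091
```

Request:
servo_tool(linear=[[0,0.003,0],[0,0.003,0],[0,0.003,0],[0,0.003,0],[0,0.003,0],[0.001,0.003,0],[0.001,0.003,0],[0.001,0.003,0]], turn=[[0,0,0],[0,0,0],[0,0,0],[0,0,0],[0,0,0.012],[0,0,0.012],[0,0,0.012],[0,0,0.012]], claw=[90,90,90,90,90,90,90,90])

```text
t: 5.52
eef_pos: [499.4, -78.3, -2.3]
tcp_rot: [1.986, 2.432, -0.004]
contact_force: [-3.8, -1.1, 2.2]
width: 0.641
```

Run:
```python
from h import *
plan(518.1,-68.5,-2,97.1,8)
```

```text
now [499.4 -78.3  -2.3] phi 101.54 tilt [-4.0e-04 -3.2e-03 -1.0e+00] F [-3.8 -1.1  2.2] w 0.641 t 5.525
linear [[0.0007, 0.0025, -0.0], [0.0008, 0.0025, -0.0], [0.0008, 0.0025, -0.0], [0.0008, 0.0025, -0.0], [0.0008, 0.0025, -0.0], [0.0009, 0.0025, -0.0], [0.0009, 0.0025, -0.0], [0.0009, 0.0025, -0.0]] turn z 0.0097
```

Request:
servo_tool(linear=[[0.001,0.003,0],[0.001,0.003,0],[0.001,0.003,0],[0.001,0.003,0],[0.001,0.003,0],[0.001,0.003,0],[0.001,0.003,0],[0,0,0]], turn=[[0,0,0.011],[0,0,0.011],[0,0,0.011],[0,0,0.011],[0,0,0.011],[0,0,0.011],[0,0,0.011],[0,0,0]], claw=[90,90,90,90,90,90,90,90])

```text
t: 6.52
eef_pos: [520.3, -66.8, -2.3]
tcp_rot: [2.085, 2.348, -0.004]
contact_force: [-3.2, -0.1, 2.0]
width: 0.644
```

Run:
```python
from h import *
plan(518.1,-68.5,-2,97.1,1)
```

```text
now [520.3 -66.8  -2.3] phi 96.8 tilt [-9.e-04 -3.e-03 -1.e+00] F [-3.2 -0.1  2. ] w 0.644 t 6.525
linear [[-0.0014, -0.0024, -0.0003]] turn z -0.0052
```

Request:
servo_tool(linear=[[0,-0.012,0],[0,-0.012,0],[0,0,-0.03],[0,0,-0.04],[0,0,-0.03]], turn=[[0,0,0],[0,0,0],[0,0,0],[0,0,0],[0,0,0]], claw=[90,90,90,90,90])

```text
t: 7.15
eef_pos: [492.8, -69.4, 98.1]
tcp_rot: [-2.086, -2.347, 0.004]
contact_force: [0.1, 0.1, -0.4]
width: 0.645
```

Run:
```python
from h import *
plan(588,-175,98,7.1,10)
```

```text
now [492.8 -69.4  98.1] phi 96.73 tilt [-2.9e-03 -6.0e-04 -1.0e+00] F [ 0.1  0.1 -0.4] w 0.645 t 7.15
linear [[-0.0116, 0.0082, 0.0], [-0.0102, 0.0099, 0.0], [-0.0085, 0.0114, 0.0], [-0.0066, 0.0126, 0.0], [-0.0046, 0.0135, 0.0], [-0.0024, 0.014, 0.0], [-0.0002, 0.0142, 0.0], [0.002, 0.0141, 0.0], [0.0042, 0.0136, 0.0], [0.0062, 0.0128, 0.0]] turn z 0.1564
```

Request:
servo_tool(linear=[[-0.0116,0.0082,0],[-0.0102,0.0099,0],[-0.0085,0.0114,0],[-0.0066,0.0126,0],[-0.0046,0.0135,0],[-0.0024,0.014,0],[-0.0002,0.0142,0],[0.002,0.0141,0],[0.0042,0.0136,0],[0.0062,0.0128,0],[0,0,0]], turn=[[0,0,0.156],[0,0,0.156],[0,0,0.156],[0,0,0.156],[0,0,0.156],[0,0,0.156],[0,0,0.156],[0,0,0.156],[0,0,0.156],[0,0,0.156],[0,0,0]], claw=[90,90,90,90,90,90,90,90,90,90,90])

```text
t: 8.52
eef_pos: [582.8, -181.3, 99.4]
tcp_rot: [3.139, 0.118, 0.007]
contact_force: [0.9, -0.1, -0.5]
width: 0.647
```

Run:
```python
from h import *
plan(588,-173,98,7.1,1)
f=robot.grab_frame("top");cv2.imwrite("pics/top1.png",f)
cv2.imwrite("pics/t1.png",cv2.resize(f[180:265,140:330],None,fx=4,fy=4,interpolation=cv2.INTER_CUBIC))
```

```text
now [ 582.8 -181.3   99.4] phi 4.32 tilt [ 4.3e-03 -6.0e-04 -1.0e+00] F [ 0.9 -0.1 -0.5] w 0.647 t 8.525
linear [[0.0058, -0.0079, 0.0014]] turn z -0.0485
```

View pics/t1.png

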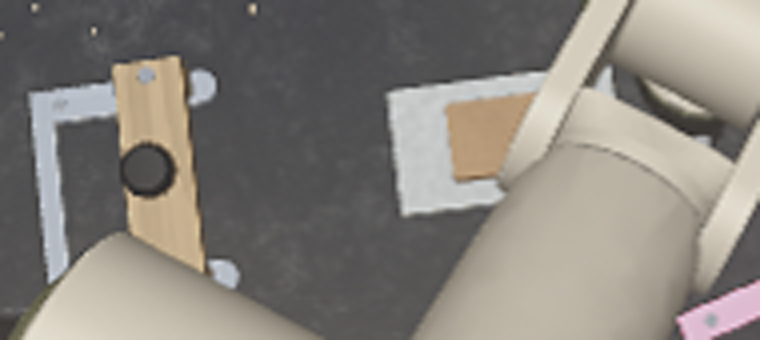

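The board's front half is visible: front corners at crop (388,91) and (402,216), far edge running to (545,70). The arm hides the rest. I'll get the pose from the mask's edges.

```bash
cat > pose.py <<'E'
from h import *
O=np.array([543.9,176.5]);th=np.radians(97.13);RB=np.array([[np.cos(th),-np.sin(th)],[np.sin(th),np.cos(th)]])
def fit(p):
    v=cv2.fitLine(p.astype(np.float32),cv2.DIST_HUBER,0,.01,.01).ravel();return v
def tob(c,z): return (ray("top",c,z)[:,:2]-O)@RB
E
python3 - <<'E'
from pose import *
f=cv2.imread("pics/top1.png").astype(float).mean(2)[180:265,140:330]
g=cv2.GaussianBlur(f,(0,0),.6)
def cross(line,thr=140):  # subpixel first crossing
    i=np.argmax(line>thr);return i-1+(thr-line[i-1])/(line[i]-line[i-1])
top=np.array([(x,10+cross(g[10:40,x])) for x in range(100,134)])
bot=np.array([(x,60-cross(g[60:40:-1,x])) for x in range(103,122)])
fr=np.array([(85+cross(g[y,85:115]),y) for y in range(26,50)])
for n,p in(("far",top),("near",bot),("front",fr)):
    b=tob(p+[140,180],10);v=fit(b);a=np.degrees(np.arctan2(v[1],v[0]))
    print(n,"pt",v[2:].round(2),"ang",round((a+90)%180-90,2))
    print(np.ptp((b-v[2:])@[-v[1],v[0]]))
print(tob((np.array([[402,216],[388,91],[613,68]])+.5)/4-.5+[140,180],10).round(1))
E
```

```text
far pt [-208.9   -47.63] ang -0.33
0.9246370610750031
near pt [-189.61   42.79] ang -1.58
25.532905252766227
front pt [-158.2    -1.27] ang 89.77
1.2301594566265
[[-158.3   42.8]
 [-159.6  -47.8]
 [-321.3  -42.2]]
```

Board in bridge frame is now centre (-238, -2.5) at about -0.3°, so it is lined up. Next, move behind the rear end and descend.

Request:
servo_tool(linear=[[0.008,-0.008,0.02],[0,0,0]], turn=[[0,0,-0.0485],[0,0,0]], claw=[90,90])

```text
t: 8.82
eef_pos: [588.8, -171.2, 79.3]
tcp_rot: [3.135, 0.208, 0.005]
contact_force: [-0.3, -0.0, 0.4]
width: 0.643
```

Run:
```python
from h import *
plan(590.1,-172.5,0,7.1,1)
```

```text
now [ 588.8 -171.2   79.3] phi 7.61 tilt [ 3.4e-03  2.0e-04 -1.0e+00] F [-0.3 -0.   0.4] w 0.643 t 8.825
linear [[0.0012, 0.0014, 0.0793]] turn z 0.0088
```

Request:
servo_tool(linear=[[0.001,0.002,0.03],[0,0,0.03],[0,0,0.012],[0,0,0.004],[0,0,0]], turn=[[0,0,0.009],[0,0,0],[0,0,0],[0,0,0],[0,0,0]], claw=[90,90,90,90,90])

```text
t: 9.45
eef_pos: [590.9, -173.9, 6.4]
tcp_rot: [3.132, 0.2, 0.014]
contact_force: [0.4, 0.1, 0.3]
width: 0.648
```

Run:
```python
from pose import *
s=robot.observe();print("in bridge",(s["eef_pos"][:2]-O)@RB)
w=O+RB@[-330,-2.5]
plan(*w,-2,7.13,1)
```

```text
in bridge [-353.49549261   -3.1163801 ]
now [ 590.9 -173.9    6.4] phi 7.3 tilt [ 0.0094 -0.003  -1.    ] F [0.4 0.1 0.3] w 0.648 t 9.45
linear [[-0.0005, -0.0235, 0.0084]] turn z 0.003
```

Request:
servo_tool(linear=[[0,0,0.005],[0,0,0.003],[0,-0.005,0],[0,-0.005,0],[0,-0.004,0],[0,-0.003,0],[0,-0.003,0],[0,-0.003,0],[0,-0.003,0],[0,-0.003,0]], turn=[[0.004,-0.009,0.003],[0,0,0],[0,0,0],[0,0,0],[0,0,0],[0,0,0],[0,0,0],[0,0,0],[0,0,0],[0,0,0]], claw=[90,90,90,90,90,90,90,90,90,90])

```text
t: 10.7
eef_pos: [588.2, -144.1, -0.0]
tcp_rot: [3.133, 0.195, 0.005]
contact_force: [0.6, -2.2, -1.3]
width: 0.649
```

Run:
```python
from pose import *
s=robot.observe();print("in bridge",(s["eef_pos"][:2]-O)@RB)
w=O+RB@[-250,-1.5]
plan(*w,-2,7.13,12)
```

```text
in bridge [-323.65949005   -4.16243739]
now [ 588.2 -144.1   -0. ] phi 7.13 tilt [ 0.0031 -0.0028 -1.    ] F [ 0.6 -2.2 -1.3] w 0.649 t 10.7
linear [[-0.0002, -0.0061, 0.0002], [-0.0002, -0.0061, 0.0002], [-0.0002, -0.0061, 0.0002], [-0.0002, -0.0061, 0.0002], [-0.0002, -0.0061, 0.0002], [-0.0002, -0.0061, 0.0002], [-0.0002, -0.0061, 0.0002], [-0.0002, -0.0061, 0.0002], [-0.0002, -0.0061, 0.0002], [-0.0002, -0.0061, 0.0002], [-0.0002, -0.0061, 0.0002], [-0.0002, -0.0061, 0.0002]] turn z 0.0
```

Request:
servo_tool(linear=[[0,-0.004,0],[0,-0.005,0.001],[-0.0003,-0.006,0],[-0.0003,-0.006,0],[-0.0003,-0.006,0],[-0.0003,-0.006,0],[-0.0003,-0.006,0],[-0.0003,-0.006,0],[-0.0003,-0.006,0],[-0.0003,-0.006,0],[0,-0.006,0],[0,-0.006,0]], turn=[[0,0,0],[0,0,0],[0,0,0],[0,0,0],[0,0,0],[0,0,0],[0,0,0],[0,0,0],[0,0,0],[0,0,0],[0,0,0],[0,0,0]], claw=[90,90,90,90,90,90,90,90,90,90,90,90])

```text
t: 12.2
eef_pos: [577.6, -72.9, -0.3]
tcp_rot: [3.129, 0.195, 0.009]
contact_force: [0.2, -2.9, 2.3]
width: 0.645
```

Run:
```python
from pose import *
s=robot.observe();print("in bridge",(s["eef_pos"][:2]-O)@RB)
w=O+RB@[-190,-1.5]
plan(*w,-2,7.13,1)
f=robot.grab_frame("top");cv2.imwrite("pics/top2.png",f)
g=robot.grab_frame("scene")
a=cv2.resize(f[180:265,140:330],None,fx=4,fy=4,interpolation=cv2.INTER_CUBIC)
b=cv2.resize(g[150:235,140:330],None,fx=3,fy=3,interpolation=cv2.INTER_CUBIC)
o=np.zeros((a.shape[0]+b.shape[0],a.shape[1],3),np.uint8);o[:len(a)]=a;o[len(a):,:b.shape[1]]=b
cv2.imwrite("pics/t2.png",o)
```

```text
in bridge [-251.60224661   -2.46977599]
now [ 5.776e+02 -7.290e+01 -3.000e-01] phi 7.14 tilt [ 0.0064 -0.006  -1.    ] F [ 0.2 -2.9  2.3] w 0.645 t 12.2
linear [[-0.001, -0.0616, 0.0017]] turn z 0.0002
```

View pics/t2.png

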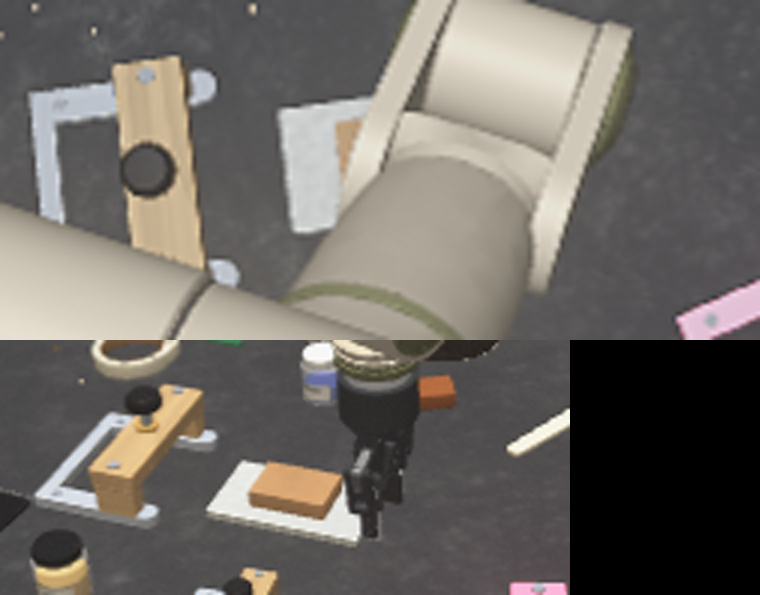

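The pad is still centred and the fingers are at the rear end. Front corners are at crop (277,110) and (292,232). Checking alignment.

Run:
```python
from pose import *
f=cv2.imread("pics/top2.png").astype(float).mean(2)[180:265,140:330]
g=cv2.GaussianBlur(f,(0,0),.6)
def cross(line,thr=140):
    i=np.argmax(line>thr);return i-1+(thr-line[i-1])/(line[i]-line[i-1])
top=np.array([(x,15+cross(g[15:40,x])) for x in range(72,91)])
fr=np.array([(60+cross(g[y,60:85]),y) for y in range(30,55)])
for n,p in(("far",top),("front",fr)):
    b=tob(p+[140,180],10);v=fit(b);a=np.degrees(np.arctan2(v[1],v[0]))
    print(n,"pt",v[2:].round(2),"ang",round((a+90)%180-90,2))
print(tob((np.array([[292,232],[277,110]])+.5)/4-.5+[140,180],10).round(1))
```

```text
far pt [-115.6   -45.68] ang 0.09
front pt [-79.15  -1.76] ang 89.73
[[-79.4  43.5]
 [-79.  -45.1]]
```

Request:
servo_tool(linear=[[0,-0.004,0],[0,-0.005,0.0005],[0,-0.006,0],[0,-0.006,0],[0,-0.006,0],[0,-0.006,0],[0,-0.006,0],[0,-0.006,0],[0,-0.006,0],[0,-0.006,0],[0,-0.006,0],[0,-0.006,0]], turn=[[0.006,-0.006,0],[0,0,0],[0,0,0],[0,0,0],[0,0,0],[0,0,0],[0,0,0],[0,0,0],[0,0,0],[0,0,0],[0,0,0],[0,0,0]], claw=[90,90,90,90,90,90,90,90,90,90,90,90])

```text
t: 13.8
eef_pos: [568.6, -0.3, -0.6]
tcp_rot: [3.135, 0.196, -0.001]
contact_force: [1.3, -4.3, 1.3]
width: 0.65
```

Run:
```python
from pose import *
s=robot.observe();print("in bridge",(s["eef_pos"][:2]-O)@RB)
w=O+RB@[-92.4,-1.5]
plan(*w,-1,7.13,12)
```

```text
in bridge [-178.50446236   -2.57689737]
now [ 5.686e+02 -3.000e-01 -6.000e-01] phi 7.15 tilt [-5.e-04 -1.e-03 -1.e+00] F [ 1.3 -4.3  1.3] w 0.65 t 13.8
linear [[-0.0001, -0.0072, 0.0], [-0.0001, -0.0072, 0.0], [-0.0001, -0.0072, 0.0], [-0.0001, -0.0072, 0.0], [-0.0001, -0.0072, 0.0], [-0.0001, -0.0072, 0.0], [-0.0001, -0.0072, 0.0], [-0.0001, -0.0072, 0.0], [-0.0001, -0.0072, 0.0], [-0.0001, -0.0072, 0.0], [-0.0001, -0.0072, 0.0], [-0.0001, -0.0072, 0.0]] turn z 0.0
```

Request:
servo_tool(linear=[[0,-0.004,0],[0,-0.005,0],[0,-0.006,0],[0,-0.006,0],[0,-0.006,0],[0,-0.006,0],[0,-0.006,0],[0,-0.006,0],[0,-0.006,0],[0,-0.006,0],[0,-0.005,0],[0,-0.003,0]], turn=[[0,0,0],[0,0,0],[0,0,0],[0,0,0],[0,0,0],[0,0,0],[0,0,0],[0,0,0],[0,0,0],[0,0,0],[0,0,0],[0,0,0]], claw=[90,90,90,90,90,90,90,90,90,90,90,90])

```text
t: 15.3
eef_pos: [559.8, 68.9, -0.7]
tcp_rot: [3.134, 0.196, -0.001]
contact_force: [0.5, -3.6, 2.3]
width: 0.643
```

Run:
```python
from pose import *
s=robot.observe();print("in bridge",(s["eef_pos"][:2]-O)@RB)
w=O+RB@[-92.4,-1.5]
plan(*w,-1,7.13,1)
```

```text
in bridge [-108.75582132   -2.39999502]
now [559.8  68.9  -0.7] phi 7.16 tilt [-7.0e-04 -1.2e-03 -1.0e+00] F [ 0.5 -3.6  2.3] w 0.643 t 15.3
linear [[-0.0009, -0.0164, 0.0003]] turn z 0.0006
```

Request:
servo_tool(linear=[[0,-0.003,0],[0,-0.003,0],[0,-0.003,0],[0,-0.002,0],[0,-0.0015,0]], turn=[[0,0,0],[0,0,0],[0,0,0],[0,0,0],[0,0,0]], claw=[90,90,90,90,90])

```text
t: 15.92
eef_pos: [558.1, 82.0, -0.7]
tcp_rot: [3.134, 0.196, -0.001]
contact_force: [-0.1, -4.1, 2.5]
width: 0.646
```

Request:
servo_tool(linear=[[0,-0.001,0],[0,-0.001,0]], turn=[[0,0,0],[0,0,0]], claw=[90,90])

```text
t: 16.18
eef_pos: [557.9, 84.0, -0.7]
tcp_rot: [3.134, 0.196, -0.001]
contact_force: [0.4, -4.0, 2.4]
width: 0.649
```

Request:
servo_tool(linear=[[0,-0.001,0],[0,-0.001,0]], turn=[[0,0,0],[0,0,0]], claw=[90,90])

```text
t: 16.42
eef_pos: [557.6, 86.1, -0.7]
tcp_rot: [3.134, 0.196, -0.001]
contact_force: [1.1, -3.6, 2.6]
width: 0.645
```

Request:
servo_tool(linear=[[0,-0.001,0],[0,-0.001,0]], turn=[[0,0,0],[0,0,0]], claw=[90,90])

```text
t: 16.68
eef_pos: [557.8, 86.8, -0.6]
tcp_rot: [3.132, 0.196, -0.0]
contact_force: [1.7, -11.6, 1.7]
width: 0.651
```

Request:
servo_tool(linear=[[0,-0.001,0],[0,0,0]], turn=[[0,0,0],[0,0,0]], claw=[90,90])

```text
t: 16.92
eef_pos: [557.8, 86.6, -0.6]
tcp_rot: [3.13, 0.197, -0.001]
contact_force: [0.3, -1.4, 2.3]
width: 0.646
```

The force jumped and motion stopped: the board is against the stop. One more gentle push to square it, then retreat.

Request:
servo_tool(linear=[[0,-0.0015,0],[0,-0.0015,0]], turn=[[0,0,0],[0,0,0]], claw=[90,90])

```text
t: 17.18
eef_pos: [557.9, 86.9, -0.6]
tcp_rot: [3.124, 0.198, -0.0]
contact_force: [0.9, -14.5, 1.8]
width: 0.647
```

Request:
servo_tool(linear=[[0,0.004,0],[0,0.015,0],[0,0.03,0],[0,0.03,0],[0,0.02,-0.04],[0,0.04,-0.05],[0,0.05,-0.05],[0,0.06,-0.04],[0,0.06,0],[0,0.04,0],[0,0,0]], turn=[[0,0,0],[0,0,0],[0,0,0],[0,0,0],[0,0,0],[0,0,0],[0,0,0],[0,0,0],[0,0,0],[0,0,0],[0,0,0]], claw=[90,90,90,90,90,90,90,90,90,90,90])

```text
t: 18.55
eef_pos: [598.8, -254.8, 171.1]
tcp_rot: [3.132, 0.199, -0.008]
contact_force: [-0.8, 0.8, 0.6]
width: 0.649
```

Run:
```python
from pose import *
f=robot.grab_frame("top");cv2.imwrite("pics/top3.png",f)
g=robot.grab_frame("scene")
a=cv2.resize(f[185:265,140:260],None,fx=4.5,fy=4.5,interpolation=cv2.INTER_CUBIC)
b=cv2.resize(g[155:220,140:260],None,fx=3.5,fy=3.5,interpolation=cv2.INTER_CUBIC)
o=np.zeros((a.shape[0]+b.shape[0],a.shape[1],3),np.uint8);o[:len(a)]=a;o[len(a):,:b.shape[1]]=b
cv2.imwrite("pics/t3.png",o)
```

```text
(no output)
```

View pics/t3.png

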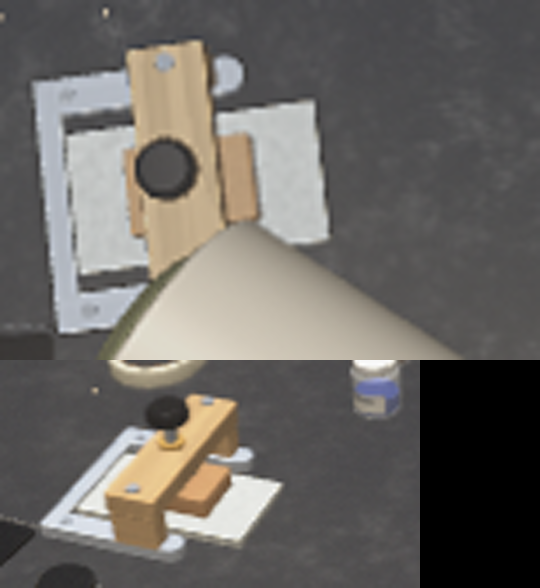

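The board lies between the rails against the stop rail. Board rear corners are at (315,100) and (329,241), pad edges at x≈124–133 and 249–260. Final numeric check.

Run:
```python
from pose import *
c=lambda p:(np.array(p,float)+.5)/4.5-.5+[140,185]
r=tob(c([(315,100),(329,241)]),10);print("board rear",r.round(1),"angle rad",((r[0]-r[1])[0]/(r[1]-r[0])[1]).round(3),"centre",(r.mean(0)+[80,0]).round(1))
print("board front",tob(c([(67,136),(80,275)]),10).round(1))
print("pad",tob(c([(249,134),(260,218),(124,150),(133,236)]),30).round(1).tolist())
```

```text
board rear [[-81.2 -45.7]
 [-79.5  45. ]] angle rad -0.018 centre [-0.4 -0.3]
board front [[ 79.2 -44.5]
 [ 79.7  45.1]]
pad [[-40.1, -26.2], [-41.0, 27.3], [39.2, -27.0], [39.2, 27.7]]
```

All checks are within tolerance, so I'm handing in.

```bash
python3 -c "
from rig import robot
print(robot.observe()['contact_force'],robot.close_job())"
```

```text
the job is handed in; nothing more can be done
[ 0.79775611 -0.51664275 -0.32069073] None
```

The board is seated under the large wooden bridge, and I handed the job in at about 18.7 s of the 72 s allowed. With two fingertips I first pushed the board's near long side to centre and square it. I then pushed its rear end straight in until it met the stop rail, where the push force rose from about 4 N to 12–14 N.

The last pictures, measured in the bridge frame, showed:
- **Board:** its centre is at about (-0.4, -0.3) mm. The angle reads -0.018 rad from the rear corners and under 0.01 rad from the front edge, both within the 0.05 limit.
- **Pad:** within about 1 mm of the board's middle.
- **Hand:** clear at 171 mm height, with contact force at noise level.

I did not measure the bystanders again. No push or approach path came near them, and no contact force suggested a touch. The camera calibration is only good to about 2 mm, so the stop contact rests on the force rise as well as the pictures. No check failed.

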